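# Find the stirrer key left latched down and release it

## Task

One place of the four-place stirrer was left switched on: of the four identical keys along its front, one is already latched down, a few millimetres lower than the rest. With the fingertips, feel along the row from left to right, tapping each of the four keys in turn so lightly that none of them clicks over; when all four have been tapped, press the latched one right down and let it go, so that it springs up and all four keys stand up. Leave the glassware and the things on the bench standing where they are.

Things in the scene. Friction and masses are not known exactly. Their poses are not given: they have to be found in the camera images.
- stirrer: four-place stirrer, white housing fixed to the bench, 290 (x) by 470 mm (y). Origin: on its underside, 135 mm behind its front edge, mid-width; x away from the robot, y left along the row. Rear deck 60 mm high, four steel plates at x = +65 mm. Front apron 35 mm high, the keys at x = -100 mm, y = +165 (leftmost), +55, -55, -165 mm, a plate behind each; fixed speed knobs (18 mm across, 13 high) at x = -52 mm.
- key_a: one of four identical push-push keys on the stirrer's apron. Origin: key centre, at the apron's surface, 35 mm above the bench; axes as the stirrer's. White cap 26 (x) by 22 mm (y) in a flat black bezel; its flat top is 14 mm above the origin (49 mm above the bench) when up, 9.6 mm when latched. The letters tell nothing of the place in the row.
- key_b: one of four identical push-push keys on the stirrer's apron. Origin: key centre, at the apron's surface, 35 mm above the bench; axes as the stirrer's. White cap 26 (x) by 22 mm (y) in a flat black bezel; its flat top is 14 mm above the origin (49 mm above the bench) when up, 9.6 mm when latched. The letters tell nothing of the place in the row.
- key_c: one of four identical push-push keys on the stirrer's apron. Origin: key centre, at the apron's surface, 35 mm above the bench; axes as the stirrer's. White cap 26 (x) by 22 mm (y) in a flat black bezel; its flat top is 14 mm above the origin (49 mm above the bench) when up, 9.6 mm when latched. The letters tell nothing of the place in the row.
- key_d: one of four identical push-push keys on the stirrer's apron. Origin: key centre, at the apron's surface, 35 mm above the bench; axes as the stirrer's. White cap 26 (x) by 22 mm (y) in a flat black bezel; its flat top is 14 mm above the origin (49 mm above the bench) when up, 9.6 mm when latched. The letters tell nothing of the place in the row.
- key_a_cap (a joint): that key's travel downwards in m: 0 up, about 0.0044 at rest latched, 0.010 hard stop. Spring 2 N at the top, 4.2 N at 4.4 mm, 7 N at the stop: an up key gives from 2 N, a latched one only from 4.2 N. Kept under 6 mm it returns to where it was. The latched key, pressed past 7.5 mm (best to the stop, 0.2 s) and let go, springs up; an up key pushed past 6 mm counts as clicked over.
- key_b_cap (a joint): that key's travel downwards in m: 0 up, about 0.0044 at rest latched, 0.010 hard stop. Spring 2 N at the top, 4.2 N at 4.4 mm, 7 N at the stop: an up key gives from 2 N, a latched one only from 4.2 N. Kept under 6 mm it returns to where it was. The latched key, pressed past 7.5 mm (best to the stop, 0.2 s) and let go, springs up; an up key pushed past 6 mm counts as clicked over.
- key_c_cap (a joint): that key's travel downwards in m: 0 up, about 0.0044 at rest latched, 0.010 hard stop. Spring 2 N at the top, 4.2 N at 4.4 mm, 7 N at the stop: an up key gives from 2 N, a latched one only from 4.2 N. Kept under 6 mm it returns to where it was. The latched key, pressed past 7.5 mm (best to the stop, 0.2 s) and let go, springs up; an up key pushed past 6 mm counts as clicked over.
- key_d_cap (a joint): that key's travel downwards in m: 0 up, about 0.0044 at rest latched, 0.010 hard stop. Spring 2 N at the top, 4.2 N at 4.4 mm, 7 N at the stop: an up key gives from 2 N, a latched one only from 4.2 N. Kept under 6 mm it returns to where it was. The latched key, pressed past 7.5 mm (best to the stop, 0.2 s) and let go, springs up; an up key pushed past 6 mm counts as clicked over.
- flask: bystander: conical glass flask, 64 mm across, 105 mm high, on one of the plates. Origin: centre of its underside.
- stoppered_flask: bystander: conical glass flask with a glass stopper, 68 mm across, 133 mm high, on one of the plates. Origin: centre of its underside.
- beaker: bystander: glass beaker, 68 mm across, 90 mm high, on one of the plates. Origin: centre of its underside.
- sample_jar: bystander: clear jar with a blue cap, 62 mm across, 85 mm high, on one of the plates. Origin: centre of its underside.
- petri_dish: bystander: covered clear dish, 90 mm across, 17 mm high, on the bench before the stirrer. Origin: centre of its underside.
- dropper_bottle: bystander: small amber bottle with a black rubber dropper, 31 mm across, 83 mm high, on the bench before the stirrer. Origin: centre of its underside.
- slide_box: bystander: grey microscope-slide box, 87 by 187 mm, 34 mm high, on the bench at the stirrer's left end. Origin: centre of its underside.
- reagent_bottle: bystander: white bottle with a red cap, 56 mm across, 120 mm high, on the bench at the stirrer's right end. Origin: centre of its underside.
Things that resemble listed ones, but are neither listed nor needed, are in the scene too. Leave any pink look-alike of the key_a alone.

How it is judged:
By the outcome, as a careful person would: the job done as asked, in the order asked, and still so for the second after the job is handed in, with the robot touching nothing.
It also fails if it takes over 58 s, if anything falls off the work surface, if the arm or the gripper's body presses on something with over 40 N, if the wrist force passes 120 N, or if a joint passes its speed limit or range.

## Robot

A 7-joint arm with a two-finger parallel gripper is mounted at the origin on the work surface. World frame = base frame: x ahead of the robot, y to its left, z up, the work surface at z = 0. Lengths are in mm, angles in rad, forces in N, time in s.
With the tool pointing down it reaches from about 350 to 900 mm from the base axis. Payload 7.2 kg.
Tool frame: the origin (TCP) lies between the finger pads; the fingertips stand r.tcp_to_tips ahead of it and the grasp point (between the pads) is the TCP (r.tcp_to_tips is the distance from the TCP to the fingertips, in mm); z points along the fingers, y is the line along which they close (so a half turn about z gives the same grasp; the last joint's range is limited). The gripper opens to 85 mm and grips with 20 to 120 N. Pads are 22 mm wide; open, the fingers measure 114 mm over their backs; the gripper's body (76 mm by 85 mm) begins 54 mm behind the grasp point. The pads swing forward as they close: fully open they stand 13 mm farther back than shut.
Start: joints at [1.149, 0.411, -0.013, 1.596, 0.006, 1.134, -0.082], TCP at [216.529, -586.296, 250.297] pointing down, gripper open.
Joint ranges: [-2.95, 2.95], [-0.29, 1.99], [-1.47, 1.44], [0.14, 2.54], [-1.03, 4.17], [0.13, 1.85], [-2.86, 2.86]. Speed limits (rad/s): [2.39, 2.39, 3.01, 3.01, 3.14, 3.14, 3.14].

## Interface

Orientations are given as a 3x3 rotation matrix whose columns are the frame's x, y, z axes.
In Python, from rig import get_state, eyes, r gives the robot as it stands. The module is installed in compiled form; this text tells all that it offers.
- The arm moves only by the tool step_arm, never from a script. Its argument "increments" is a list of rows, each a list of 7 numbers: the turn, a rotation vector about the tool's x, y, z in rad, then the shift along the tool's x, y, z in mm, then the finger opening in mm, from 0 to 85.4. In form: [[rx, ry, rz, tx, ty, tz, jaw], ...]. A call has 1 to 8 rows; each row shifts and turns the commanded pose from where the row before left it, along the tool's axes as they then stand; what a row does not reach is not made up. A row lasts 1/8 s, in which the tool goes at most 62.5 mm and 10.7 degrees, less where a joint would pass 70% of its speed; a pose out of reach is approached as far as the arm can. A call with a gripper value outside its range is refused whole. The fingers move at their own pace and stop on an object; "newtons" is the grip in N (left out, the last holds). Time passes only in rows, so rows that do not move let the fingers close. It gives the time, the measured TCP pose, the force, the opening and the grip force at its end, in the units of the state.
- get_state(): the state, without advancing time (a new reading comes with each control period).
- eyes.capture(name): name is "scene" or "top" or "wrist"; returns a dict with "frame" (420x560x3 uint8, blue, green, red), "fx", "fy", "cx", "cy" (pixels), "view" (4x4, takes a point from world to camera coordinates). Camera axes: x right, y up, looking along -z (the intrinsics and any distortion apply to the point x, -y, -z); pixel columns grow to the right and rows downward; lengths in mm; the calibration is good to about 2 mm. A picture is of the moment at which its call begins. There is no depth.
- r.sign_off(): hands the job in; it is judged then, once.
The state is a dict: "time_s": time; "joint_positions": joint angles; "qd": joint speeds; "joint_efforts": joint torques, N m; "tcp_pos": TCP position; "tcp_rot": TCP orientation; "ft_force": force on the tool from outside, world axes, zero at the start; "ft_torque": the same for the moment, N m; "finger_gap": finger opening in mm; "finger_force": force on a finger pad.
Only numpy, scipy, OpenCV 4.12 (cv2) and the standard library are available. Lean on these libraries where they do the work, as an engineer would, in place of code of your own. Each camera call takes 0.05 s, during which the arm holds its last target. There are 200 camera calls.

## Working session

There is one attempt and no reset: what is moved stays moved. The work goes in short steps, Python scripts to look and compute and a tool call to move; the robot and the scene stay as the last step left them, time stands still between calls to the robot, and variables do not carry over. Pictures are saved under pics/ and viewed, at most 10 in all, crops included, and the job is handed in when it is done.

Besides the shell and the picture viewer there is one more tool, called after ">>>" as name(argument=value, ...), one argument or row to a line, values as JSON. step_arm: Moves the arm, as the interface text tells. Its arguments: {"type":"object","properties":{"increments":{"type":"array"},"newtons":{"type":"number"}},"required":["increments"]}

```bash
mkdir -p pics; python3 - <<'E'
from rig import get_state, eyes, r
import cv2,numpy as np
s=get_state(); print({k:np.round(v,3).tolist() for k,v in s.items()}, r.tcp_to_tips)
for n in("scene","top"):
    c=eyes.capture(n); cv2.imwrite(f"pics/{n}.png",c["frame"]); print(n,c["fx"],c["fy"],c["cx"],c["cy"],[k for k in c],np.round(c["view"],4).tolist())
E
```

```text
{'time_s': 0.0, 'joint_positions': [1.149, 0.412, -0.013, 1.597, 0.006, 1.134, -0.082], 'qd': [0.001, -0.001, 0.002, -0.0, -0.001, 0.0, -0.0], 'joint_efforts': [0.0, -60.062, 0.682, -29.941, 0.014, 0.011, -0.0], 'tcp_pos': [216.362, -585.857, 249.452], 'tcp_rot': [[0.938, 0.347, -0.001], [0.347, -0.938, 0.002], [-0.0, -0.002, -1.0]], 'ft_force': [0.101, 0.064, -0.744], 'ft_torque': [0.006, 0.042, -0.005], 'finger_force': 0.0, 'finger_gap': 85.13} 19.0
scene 411.4975367499578 411.4975367499578 281.2688882759614 202.5002987388896 ['frame', 'fx', 'fy', 'cx', 'cy', 'view'] [[0.394, 0.9191, 0.0038, -252.8586], [-0.7441, 0.3166, 0.5882, 344.7544], [0.5394, -0.2346, 0.8087, -1328.6411], [0.0, 0.0, 0.0, 1.0]]
top 493.5169145900799 493.5169145900799 280.9883140865321 208.01488426858117 ['frame', 'fx', 'fy', 'cx', 'cy', 'view'] [[-0.051, -0.9987, 0.0065, 67.7778], [0.9773, -0.0486, 0.2063, -565.2589], [-0.2057, 0.0168, 0.9785, -1117.0983], [0.0, 0.0, 0.0, 1.0]]
```

View pics/scene.png

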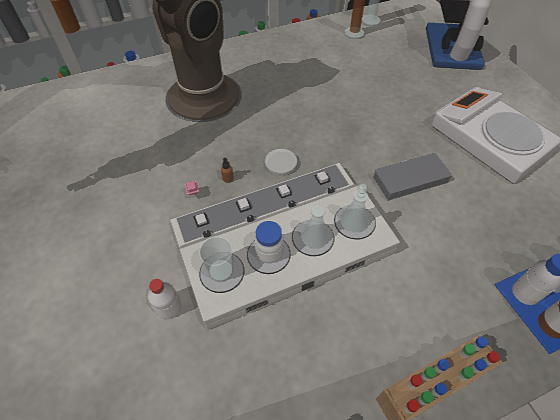

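View pics/top.png

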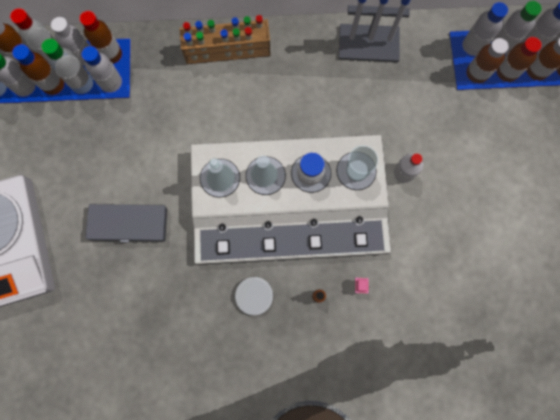

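The scene picture shows the keys at about (201,219), (243,204), (284,190) and (322,177). The top picture shows them at about (223,247), (269,244), (316,242) and (361,240). The dropper bottle is in front at (319,296), and the pink look-alike is at (362,286). I'll enlarge the key row.

```bash
python3 - <<'E'
import cv2,numpy as np
a=cv2.imread("pics/top.png")[205:310,190:390]
cv2.imwrite("pics/crop.png",cv2.resize(a,None,fx=4,fy=4,interpolation=cv2.INTER_CUBIC))
E
cat > h.py <<'E'
from rig import get_state, eyes, r
import numpy as np
def ray(c,u,v,z):
    V=np.array(c["view"]);R=V[:3,:3];o=-R.T@V[:3,3]
    d=R.T@np.array([(u-c["cx"])/c["fx"],-(v-c["cy"])/c["fy"],-1])
    return o+d*(z-o[2])/d[2]
def proj(c,p):
    q=c["view"][:3,:3]@np.array(p)+c["view"][:3,3]
    return c["cx"]+c["fx"]*q[0]/-q[2], c["cy"]-c["fy"]*q[1]/-q[2]
E
python3 - <<'E'
from h import *
c=eyes.capture("top")
for u,v in [(223,247),(269,244),(316,242),(361,240)]: print(ray(c,u,v,49).round(1))
print("bottle",ray(c,319,296,80).round(1),"dish",ray(c,254,296,17).round(1),"pink",ray(c,362,284,30).round(1))
c=eyes.capture("scene")
for u,v in [(322,177),(284,190),(243,204),(201,219)]: print(ray(c,u,v,49).round(1))
print("bottle",ray(c,225,161,80).round(1))
E
```

```text
[482.8 180.6  49. ]
[484.5  71.8  49. ]
[483.7 -39.6  49. ]
[ 483.1 -146.6   49. ]
bottle [356.7 -35.7  80. ] dish [366.3 113.5  17. ] pink [ 380.8 -143.5   30. ]
[489.7 179.9  49. ]
[490.2  72.3  49. ]
[490.7 -38.2  49. ]
[ 493.  -146.3   49. ]
bottle [366.4 -39.6  80. ]
```

View pics/crop.png

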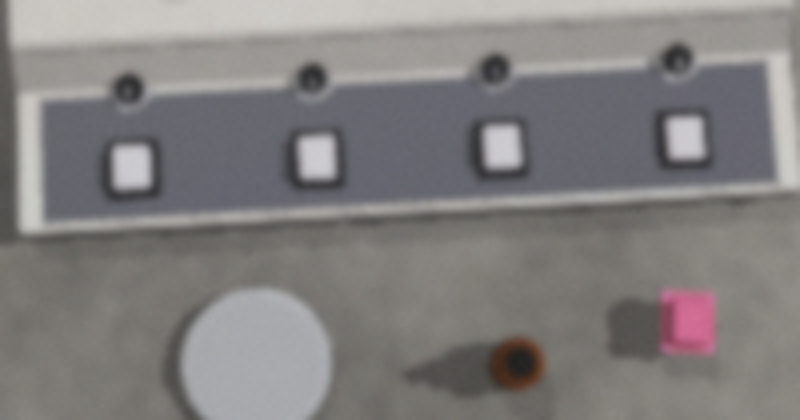

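The crop shows cap centres at crop (132,167), (319,158), (502,147) and (686,138). In world terms the keys sit at x≈485 and y≈181, 71, -39, -148. The spacing comes out at 110 mm, as specified. Next I'll turn the tool square to the row, close the fingers and travel high.

>>> step_arm(
  increments=[
    [0, 0, 0.177, 0, 0, 0, 0],
    [0, 0, 0.177, 0, 0, 0, 0],
    [0, 0, 0, 40, -45, 0, 0],
    [0, 0, 0, 40, -45, 0, 0],
    [0, 0, 0, 40, -45, 0, 0],
    [0, 0, 0, 40, -45, 0, 0],
    [0, 0, 0, 40, -45, 0, 0],
    [0, 0, 0, 40, -45, 0, 0],
  ],
  newtons=40,
)

```text
time_s: 1.2
tcp_pos: [457.6, -314.8, 250.4]
tcp_rot: [[1.0, -0.0, 0.0], [-0.0, -1.0, -0.0], [0.0, 0.0, -1.0]]
ft_force: [0.9, -1.1, 0.9]
finger_gap: 0.0
finger_force: 0.0
```

>>> step_arm(
  increments=[
    [0, 0, 0, 4, -60, 0, 0],
    [0, 0, 0, 4, -60, 0, 0],
    [0, 0, 0, 4, -60, 0, 0],
    [0, 0, 0, 4, -60, 0, 0],
    [0, 0, 0, 4, -60, 0, 0],
    [0, 0, 0, 4, -60, 0, 0],
    [0, 0, 0, 4, -60, 0, 0],
    [0, 0, 0, 0, -60, 0, 0],
  ],
)

```text
time_s: 2.2
tcp_pos: [484.7, 165.4, 250.4]
tcp_rot: [[1.0, -0.001, 0.001], [-0.001, -1.0, 0.0], [0.001, -0.0, -1.0]]
ft_force: [1.0, -0.6, 0.9]
finger_gap: 0.1
finger_force: 0.0
```

>>> step_arm(
  increments=[
    [0, 0, 0, 0, -10, 20, 0],
    [0, 0, 0, 0, 0, 40, 0],
    [0, 0, 0, 0, 0, 40, 0],
    [0, 0, 0, 0, 0, 30, 0],
    [0, 0, 0, 0, 0, 0, 0],
    [0, 0, 0, 0, 0, 0, 0],
  ],
)

```text
time_s: 2.95
tcp_pos: [485.3, 174.0, 121.3]
tcp_rot: [[1.0, -0.0, 0.001], [-0.0, -1.0, 0.0], [0.001, -0.0, -1.0]]
ft_force: [0.5, -0.5, 1.2]
finger_gap: -0.2
finger_force: 0.0
```

```bash
python3 - <<'E'
from h import *; import cv2
s=get_state(); print(s["time_s"],s["tcp_pos"],s["ft_force"],s["finger_gap"]); print(np.round(s["tcp_rot"],4))
c=eyes.capture("wrist"); cv2.imwrite("pics/w1.png",c["frame"])
p=s["tcp_pos"]; print(proj(c,(p[0],p[1],p[2]-19)))
for y in (181,71): print(proj(c,(485,y,49)))
E
```

```text
2.95 [485.25095762 174.0050066  121.29140406] [ 0.49593846 -0.48141418  1.2056559 ] -0.24444375813211844
[[ 1.e+00 -2.e-04  1.e-03]
 [-2.e-04 -1.e+00  5.e-04]
 [ 1.e-03 -5.e-04 -1.e+00]]
(np.float64(279.94365951022627), np.float64(277.83211186053916))
(np.float64(268.9507434480045), np.float64(235.1622212635209))
(np.float64(442.75175446023513), np.float64(235.0581319050869))
```

View pics/w1.png

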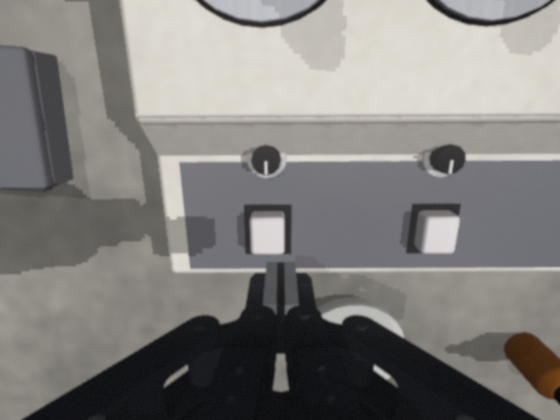

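The wrist view shows the left key's cap at about (267,231) and the second key's at about (438,231). That corrects the estimate slightly, to x≈487 and y≈182 and 72, with yaw near 0. Descending to just above key 1.

>>> step_arm(
  increments=[
    [0, 0, 0, 2, -8, 20, 0],
    [0, 0, 0, 0, 0, 20, 0],
    [0, 0, 0, 0, 0, 9, 0],
    [0, 0, 0, 0, 0, 0, 0],
    [0, 0, 0, 0, 0, 0, 0],
    [0, 0, 0, 0, 0, 0, 0],
  ],
)

```text
time_s: 3.75
tcp_pos: [487.1, 181.8, 71.9]
tcp_rot: [[1.0, -0.0, 0.001], [-0.0, -1.0, 0.0], [0.001, -0.0, -1.0]]
ft_force: [0.5, -0.2, -0.3]
finger_gap: 0.2
finger_force: 0.0
```

>>> step_arm(
  increments=[
    [0, 0, 0, 0, 0, 2, 0],
    [0, 0, 0, 0, 0, 1, 0],
    [0, 0, 0, 0, 0, 0, 0],
  ],
)

```text
time_s: 4.12
tcp_pos: [486.6, 181.6, 68.2]
tcp_rot: [[1.0, -0.0, -0.0], [-0.0, -1.0, -0.0], [-0.0, 0.0, -1.0]]
ft_force: [-0.0, 0.3, 0.1]
finger_gap: 0.2
finger_force: 0.0
```

>>> step_arm(
  increments=[
    [0, 0, 0, 0, 0, 1, 0],
    [0, 0, 0, 0, 0, 0, 0],
    [0, 0, 0, 0, 0, 0, 0],
  ],
)

```text
time_s: 4.5
tcp_pos: [486.7, 181.6, 67.4]
tcp_rot: [[1.0, -0.0, 0.0], [-0.0, -1.0, -0.0], [0.0, 0.0, -1.0]]
ft_force: [-1.2, 0.3, 2.0]
finger_gap: 0.0
finger_force: 1.1
```

>>> step_arm(
  increments=[
    [0, 0, 0, 0, 0, 1, 0],
    [0, 0, 0, 0, 0, 0, 0],
    [0, 0, 0, 0, 0, 0, 0],
  ],
)

```text
time_s: 4.88
tcp_pos: [486.7, 181.6, 66.3]
tcp_rot: [[1.0, -0.0, 0.0], [-0.0, -1.0, -0.0], [0.0, 0.0, -1.0]]
ft_force: [-0.7, -1.3, 2.3]
finger_gap: 0.1
finger_force: 1.4
```

Contact came at a tip height of about 49, with the force rising to 2–3 N, so key 1 is up. Lifting and moving on to key 2.

>>> step_arm(
  increments=[
    [0, 0, 0, 0, 0, -15, 0],
    [0, 0, 0, 0, 36, 0, 0],
    [0, 0, 0, 0, 37, 0, 0],
    [0, 0, 0, 0, 37, 0, 0],
    [0, 0, 0, 0, 0, 7, 0],
    [0, 0, 0, 0, 0, 5, 0],
    [0, 0, 0, 0, 0, 0, 0],
    [0, 0, 0, 0, 0, 0, 0],
  ],
)

```text
time_s: 5.88
tcp_pos: [486.7, 72.7, 69.4]
tcp_rot: [[1.0, 0.001, 0.0], [0.001, -1.0, 0.0], [0.0, -0.0, -1.0]]
ft_force: [-0.7, -0.8, 0.5]
finger_gap: 0.1
finger_force: 0.0
```

>>> step_arm(
  increments=[
    [0, 0, 0, 0, 0, 1, 0],
    [0, 0, 0, 0, 0, 0, 0],
    [0, 0, 0, 0, 0, 0, 0],
  ],
)

```text
time_s: 6.25
tcp_pos: [486.7, 71.7, 68.3]
tcp_rot: [[1.0, -0.0, 0.0], [-0.0, -1.0, -0.0], [0.0, 0.0, -1.0]]
ft_force: [-1.2, 0.2, -0.8]
finger_gap: -0.1
finger_force: 0.0
```

>>> step_arm(
  increments=[
    [0, 0, 0, 0, 0, 1, 0],
    [0, 0, 0, 0, 0, 0, 0],
    [0, 0, 0, 0, 0, 0, 0],
  ],
)

```text
time_s: 6.62
tcp_pos: [486.7, 71.7, 67.4]
tcp_rot: [[1.0, -0.0, 0.0], [-0.0, -1.0, 0.0], [0.0, -0.0, -1.0]]
ft_force: [0.2, -0.2, 2.8]
finger_gap: 0.2
finger_force: 1.1
```

>>> step_arm(
  increments=[
    [0, 0, 0, 0, 0, 1, 0],
    [0, 0, 0, 0, 0, 0, 0],
    [0, 0, 0, 0, 0, 0, 0],
  ],
)

```text
time_s: 7.0
tcp_pos: [486.7, 71.7, 66.3]
tcp_rot: [[1.0, -0.0, 0.0], [-0.0, -1.0, 0.0], [0.0, -0.0, -1.0]]
ft_force: [0.2, 0.2, 2.3]
finger_gap: -0.1
finger_force: 1.3
```

Key 2 is up as well. On to key 3.

>>> step_arm(
  increments=[
    [0, 0, 0, 0, 0, -15, 0],
    [0, 0, 0, 0, 36, 0, 0],
    [0, 0, 0, 0, 37, 0, 0],
    [0, 0, 0, 0, 37, 0, 0],
    [0, 0, 0, 0, 0, 7, 0],
    [0, 0, 0, 0, 0, 5, 0],
    [0, 0, 0, 0, 0, 0, 0],
    [0, 0, 0, 0, 0, 0, 0],
  ],
)

```text
time_s: 8.0
tcp_pos: [486.7, -37.3, 69.4]
tcp_rot: [[1.0, 0.002, 0.0], [0.002, -1.0, 0.0], [0.0, -0.0, -1.0]]
ft_force: [-0.0, -0.1, 0.4]
finger_gap: 0.2
finger_force: 0.0
```

>>> step_arm(
  increments=[
    [0, 0, 0, 0, 0, 2, 0],
    [0, 0, 0, 0, 0, 0, 0],
    [0, 0, 0, 0, 0, 0, 0],
  ],
)

```text
time_s: 8.38
tcp_pos: [486.9, -37.9, 67.5]
tcp_rot: [[1.0, 0.0, 0.001], [0.0, -1.0, 0.0], [0.001, -0.0, -1.0]]
ft_force: [-0.3, 2.4, 2.7]
finger_gap: 0.1
finger_force: 1.1
```

>>> step_arm(
  increments=[
    [0, 0, 0, 0, 0, 1, 0],
    [0, 0, 0, 0, 0, 0, 0],
    [0, 0, 0, 0, 0, 0, 0],
  ],
)

```text
time_s: 8.75
tcp_pos: [486.8, -38.2, 66.4]
tcp_rot: [[1.0, -0.0, 0.0], [-0.0, -1.0, 0.0], [0.0, -0.0, -1.0]]
ft_force: [0.1, 2.3, 1.8]
finger_gap: 0.2
finger_force: 1.3
```

Key 3 is up, so key 4 should be the latched one. Approaching it the same way.

>>> step_arm(
  increments=[
    [0, 0, 0, 0, 0, -15, 0],
    [0, 0, 0, 0, 36, 0, 0],
    [0, 0, 0, 0, 37, 0, 0],
    [0, 0, 0, 0, 37, 0, 0],
    [0, 0, 0, 0, 0, 7, 0],
    [0, 0, 0, 0, 0, 5, 0],
    [0, 0, 0, 0, 0, 0, 0],
    [0, 0, 0, 0, 0, 0, 0],
  ],
)

```text
time_s: 9.75
tcp_pos: [486.7, -147.4, 69.4]
tcp_rot: [[1.0, 0.002, -0.0], [0.002, -1.0, 0.0], [-0.0, -0.0, -1.0]]
ft_force: [0.2, 0.6, 0.5]
finger_gap: -0.1
finger_force: 0.0
```

>>> step_arm(
  increments=[
    [0, 0, 0, 0, 0, 0, 0],
    [0, 0, 0, 0, 0, 2, 0],
    [0, 0, 0, 0, 0, 0, 0],
    [0, 0, 0, 0, 0, 0, 0],
  ],
)

```text
time_s: 10.25
tcp_pos: [486.6, -148.4, 67.3]
tcp_rot: [[1.0, -0.0, -0.0], [-0.0, -1.0, -0.0], [-0.0, 0.0, -1.0]]
ft_force: [-0.6, -0.1, -0.3]
finger_gap: 0.1
finger_force: 0.0
```

>>> step_arm(
  increments=[
    [0, 0, 0, 0, 0, 1, 0],
    [0, 0, 0, 0, 0, 0, 0],
    [0, 0, 0, 0, 0, 0, 0],
  ],
)

```text
time_s: 10.62
tcp_pos: [486.6, -148.4, 66.3]
tcp_rot: [[1.0, -0.0, -0.0], [-0.0, -1.0, -0.0], [-0.0, 0.0, -1.0]]
ft_force: [0.5, -0.9, 0.2]
finger_gap: -0.1
finger_force: 0.0
```

No contact at the height of an up key, so key 4 is lower. Continuing down in small steps for a light tap.

>>> step_arm(
  increments=[
    [0, 0, 0, 0, 0, 1, 0],
    [0, 0, 0, 0, 0, 1, 0],
    [0, 0, 0, 0, 0, 0, 0],
    [0, 0, 0, 0, 0, 0, 0],
  ],
)

```text
time_s: 11.12
tcp_pos: [486.6, -148.4, 64.3]
tcp_rot: [[1.0, -0.0, 0.0], [-0.0, -1.0, -0.0], [0.0, 0.0, -1.0]]
ft_force: [-0.1, 0.5, 0.4]
finger_gap: 0.1
finger_force: 0.0
```

>>> step_arm(
  increments=[
    [0, 0, 0, 0, 0, 0.5, 0],
    [0, 0, 0, 0, 0, 0, 0],
    [0, 0, 0, 0, 0, 0, 0],
  ],
)

```text
time_s: 11.5
tcp_pos: [486.6, -148.3, 63.8]
tcp_rot: [[1.0, -0.0, -0.0], [-0.0, -1.0, -0.0], [-0.0, 0.0, -1.0]]
ft_force: [-0.6, 0.2, -0.5]
finger_gap: 0.2
finger_force: 0.0
```

>>> step_arm(
  increments=[
    [0, 0, 0, 0, 0, 0.5, 0],
    [0, 0, 0, 0, 0, 0, 0],
    [0, 0, 0, 0, 0, 0, 0],
  ],
)

```text
time_s: 11.88
tcp_pos: [486.6, -148.4, 63.4]
tcp_rot: [[1.0, -0.0, 0.0], [-0.0, -1.0, -0.0], [0.0, 0.0, -1.0]]
ft_force: [-0.3, 0.3, 3.3]
finger_gap: 0.2
finger_force: 1.7
```

Contact at a tip height of 44.4 with 3.3 N confirms key 4 is the latched one, and all four have now been tapped. I'll lift off, then press to the stop.

>>> step_arm(
  increments=[
    [0, 0, 0, 0, 0, -10, 0],
    [0, 0, 0, 0, 0, 0, 0],
    [0, 0, 0, 0, 0, 0, 0],
    [0, 0, 0, 0, 0, 8, 0],
    [0, 0, 0, 0, 0, 3, 0],
    [0, 0, 0, 0, 0, 2, 0],
    [0, 0, 0, 0, 0, 2, 0],
    [0, 0, 0, 0, 0, 0, 0],
  ],
)

```text
time_s: 12.88
tcp_pos: [486.6, -148.4, 58.3]
tcp_rot: [[1.0, -0.0, -0.0], [-0.0, -1.0, -0.0], [-0.0, 0.0, -1.0]]
ft_force: [-2.2, 0.6, 6.9]
finger_gap: 0.0
finger_force: 3.3
```

>>> step_arm(
  increments=[
    [0, 0, 0, 0, 0, 0.7, 0],
    [0, 0, 0, 0, 0, 0, 0],
    [0, 0, 0, 0, 0, 0, 0],
    [0, 0, 0, 0, 0, 0, 0],
  ],
)

```text
time_s: 13.38
tcp_pos: [486.6, -148.4, 58.1]
tcp_rot: [[1.0, -0.0, -0.0], [-0.0, -1.0, -0.0], [-0.0, 0.0, -1.0]]
ft_force: [-2.7, 0.5, 10.1]
finger_gap: -0.0
finger_force: 5.3
```

The key is at its stop, at 10 N. Releasing, lifting clear and checking.

>>> step_arm(
  increments=[
    [0, 0, 0, 0, 0, -8, 0],
    [0, 0, 0, 0, 0, -12, 0],
    [0, 0, 0, 0, 0, -40, 0],
    [0, 0, 0, 0, 0, -40, 0],
    [0, 0, 0, 0, 0, -40, 0],
    [0, 0, 0, -30, 0, -20, 0],
    [0, 0, 0, -30, 0, 0, 0],
    [0, 0, 0, 0, 0, 0, 0],
  ],
)

```text
time_s: 14.38
tcp_pos: [424.7, -148.5, 218.1]
tcp_rot: [[1.0, -0.001, -0.001], [-0.001, -1.0, -0.001], [-0.001, 0.001, -1.0]]
ft_force: [1.2, 0.2, -0.3]
finger_gap: -0.1
finger_force: 0.0
```

```bash
python3 - <<'E'
from h import *; import cv2
z=lambda a,f:cv2.resize(a,None,fx=f,fy=f,interpolation=cv2.INTER_CUBIC)
s=get_state();print(s["tcp_pos"].round(1) if hasattr(s["tcp_pos"],"round") else s["tcp_pos"],s["ft_force"])
w=eyes.capture("wrist")["frame"]; sc=eyes.capture("scene")["frame"]; old=cv2.imread("pics/scene.png")
b=np.hstack([z(old[140:280,160:300],2),z(sc[140:280,160:300],2)])
cv2.imwrite("pics/end.png",np.hstack([z(w,2/3)[:280,:240],b]) if 0 else b); cv2.imwrite("pics/w2.png",w)
cv2.imwrite("pics/sc2.png",sc)
E
```

```text
[ 424.7 -148.5  218.1] [ 1.18370868  0.17595552 -0.29134673]
```

View pics/w2.png

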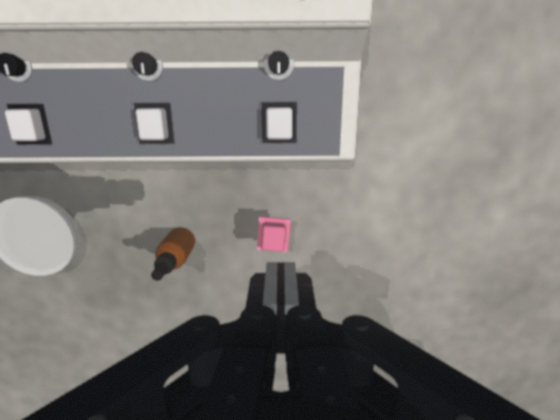

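View pics/sc2.png

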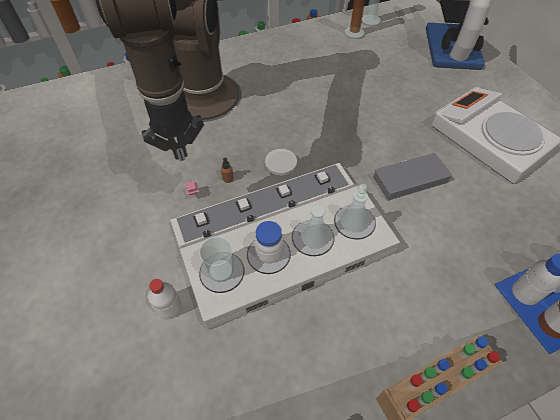

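Everything stands where it was: the bottle in the wrist view is at (170,255), the pink part at (274,235), and key 4 at (279,123). I'll compare key 4 in enlarged crops before and after the press (top row is the earlier one, with key 4 on the left and key 3 on the right).

```bash
python3 - <<'E'
import cv2,numpy as np
o,n=cv2.imread("pics/scene.png"),cv2.imread("pics/sc2.png")
f=lambda im,u,v:cv2.resize(im[v-15:v+15,u-20:u+20],None,fx=9,fy=9,interpolation=cv2.INTER_CUBIC)
cv2.imwrite("pics/cmp.png",np.vstack([np.hstack([f(i,201,219),f(i,243,204)]) for i in(o,n)]))
E
```

```text
(no output)
```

View pics/cmp.png

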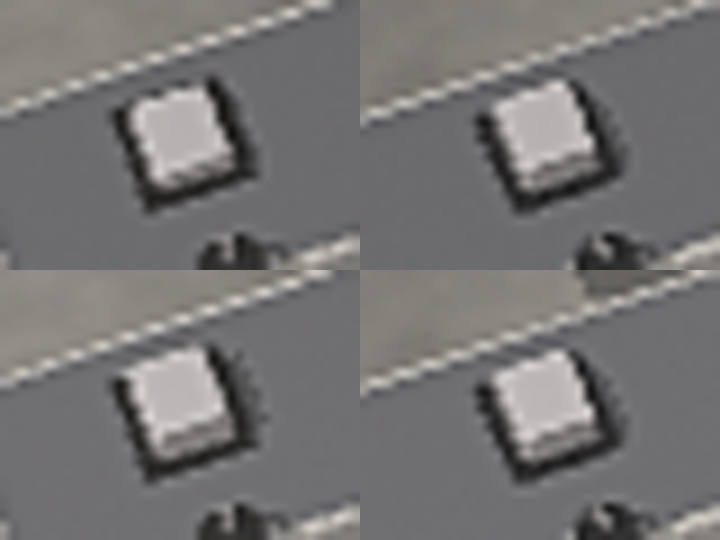

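Before the press, key 4 (top left) showed only a thin side face. Now (bottom left) it shows a taller side face and shadow, the same as key 3, so it has sprung up. Handing the job in.

```bash
python3 -c "from rig import r; print(r.sign_off())"
```

```text
the job is handed in; nothing more can be done
None
```

I tapped all four keys lightly from left to right, then pressed the latched one (the rightmost) to its stop and released it; the final pictures show it sprung up and the glassware and bench items where they were, and the job is handed in.

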